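# Earth the ball tray and hold it over the light plate

### The arm

A 7-joint arm with a two-finger parallel gripper is mounted at the origin on a cart in front of the work surface, level with it; the furniture and walls round the work are solid. World frame = base frame: x ahead of the robot, y to its left, z up, the work surface at z = 0. Lengths are in m, angles in rad, forces in N, time in s.
With the tool pointing down it reaches from about 0.425 to 0.875 m from the base axis. Payload 4.7 kg.
Tool frame: the origin (TCP) lies midway between the tips of the shut fingers; the grasp point (between the pads) lies 19 mm behind it; x points along the fingers, z is the direction in which the jaws open and shut, and the axes are right-handed (so a half turn about x gives the same grasp; the last joint's range is limited). The gripper opens to 87 mm and grips with 3 to 60 N. Pads are 19 mm wide; open, the fingers measure 117 mm over their backs; the gripper's body (75 mm by 190 mm) begins 51 mm behind the grasp point.
Start: joints at [-1.093, 0.321, -0.07, 1.45, 0.023, 1.371, -0.057], TCP at [0.291, 0.581, 0.223] pointing down, gripper open.
Joint ranges: [-2.86, 2.86], [-0.3, 2.09], [-1.38, 1.24], [0.06, 2.45], [-1.56, 4.7], [0.09, 2.05], [-2.69, 2.69]. Speed limits (rad/s): [2.57, 2.57, 3.14, 3.14, 3.14, 3.14, 3.14].

### API

Orientations are given as a rotation vector (axis times angle).
In Python, from bench import ctrl gives the robot as it stands.
- The arm moves only by the shell command python3 -m pendant 'ROWS' [OPENING] [FORCE]. ROWS is JSON, a list of rows, each an object with "travel": the shift along the tool's x, y, z in m, a list of three; "twist": the turn about the tool's x in rad. In form: [{"travel": [x, y, z], "twist": twist}, ...]. A call has 1 to 10 rows; each row is the pose to reach, as a shift and turn from the pose measured when the call began, along the tool's axes at that moment; what a row does not reach only later rows make up. A row lasts 1/8 s, in which the tool goes at most 62.5 mm and 10.7 degrees, less where a joint would pass 70% of its speed; a pose out of reach is approached as far as the arm can. A call with a gripper value outside its range is refused whole. OPENING is the opening, from -1 (shut) to 1 (fully open), so that 0 is half open, set as the call begins (- or left out, the last holds). The fingers move at their own pace and stop on an object; FORCE is the grip in N (left out, the last holds). Time passes only in rows, so rows that repeat a pose let the fingers close. It gives the time, the measured TCP pose, the force and the opening at its end, in the units of the state.
- ctrl.get_state(): the state, without advancing time (a new reading comes with each control period).
- ctrl.get_image(name): name is "scene" or "top"; returns the picture (400x640x3 uint8, red, green, blue); there is no depth.
- ctrl.camera_model(name): a dict with "K" (3x3 intrinsics, pixels), "rvec" (rotation vector, rad) and "tvec" (3), from world to camera coordinates, as OpenCV has them. Camera axes: x right, y down, z forward; pixel columns grow to the right and rows downward; lengths in m; the calibration is good to about 2 mm. A picture is of the moment at which its call begins. camera_model takes no time and is no camera call.
- ctrl.close_job(): hands the job in, once; it reports no verdict.
The state is a dict: "time": time; "joint_positions": joint angles; "qd": joint speeds; "joint_torque": joint torques, N m; "position": TCP position; "tool_rot": TCP orientation; "ft_force": force on the tool from outside, world axes, zero at the start; "torque": the same for the moment, N m; "grip_width": opening from 0.0 (shut) to 1.0 (fully open).
Only numpy, scipy, OpenCV 4.12 (cv2) and the standard library are available. Lean on these libraries where they do the work, as an engineer would, in place of code of your own. Each camera call takes 0.05 s, during which the arm holds its last target.

### The job

Pick up the two-pocket tray by its upright grip, keeping the loose steel ball in its pocket throughout, and discharge it on the earthing stand: press the metal stud on the tray's short end lightly against the front of the sprung bar, then turn the tray a quarter turn and press the stud on its long side there too. Then carry it to the light plate and finish still holding it, level and still, about 6 cm above the plate with the ball over the middle of the white window. Leave the beaker and the small white bottle beside the clear bottle where they stand.

Things in the scene. Friction and masses are not known exactly. Their poses are not given: they have to be found in the camera images.
- tray: loose aluminium tray, 150 mm (x) by 90 mm (y), 0.17 to 0.33 kg. Origin: centre of its underside, z up; deck top at z = 14 mm. Two round pockets 36 mm wide, 3 mm deep at x = -45 (holds the ball) and +45 mm. Black upright grip blade in the middle, 32 mm long in x, 14 mm thick in y, up to z = 74 mm; its foot (52 x 26 mm) ends at z = 18 mm: pinch the blade along y from above near z = 50 mm
- end_stud (a point): middle of the flat round 16 mm head of the steel stud on the tray's short end: tray x = 83, y = 0, z = 9 mm; it faces the tray's +x. The -x end is bare
- side_stud (a point): middle of the flat round 16 mm head of the steel stud on the tray's long side: tray x = 0, y = 53, z = 9 mm; it faces the tray's +y. The -y side is bare
- pocket (a point): tray x = -45, y = 0, z = 23 mm: where the ball's centre is when it lies in the middle of its pocket (it can roll about 10 mm from there before it meets the rim)
- ball_center (a point): centre of the loose steel ball, 24 mm across, 0.045 to 0.06 kg; it climbs out over the 3 mm rim if the tray tips by some 35 degrees or is jerked
- earth_stand: fixed earthing stand: grey base 90 x 130 mm, 8 mm high, with an upright steel plate behind a steel bar. Origin: on the worktop, below the back of the bar; base and plate reach from 20 mm before it to 70 mm behind it (x). Its front is its -x side, which faces roughly to the robot; z up
- bar_face (a point): middle of the front face of the steel bar, 85 mm above the worktop; axes as the stand's (x points from the front into the bar). The face is 120 mm wide (y) and 34 mm high; worktop before it is free from 10 mm before the face onwards
- earth_bar (a joint): how far the bar is pushed back along the stand's +x, 0 to 0.015 m; springs back, 0.25 N per mm. A touch counts from 0.003 m, held for about a quarter of a second
- light_plate: fixed flat light plate, grey, 150 x 150 mm, 30 mm high, with a white 100 x 100 mm window on top. Origin: on the worktop under its centre
- window (a point): middle of the white window, on the plate's top, 30 mm above the worktop; z up
- beaker: clear beaker 50 mm across, 60 mm high, standing loose; origin at the middle of its underside; leave it alone
- hdpe_bottle: white bottle with a screw cap, 50 mm across, 124 mm high, standing loose; origin at the middle of its underside; leave it alone
- sample_bottle: clear tall bottle, 64 mm across, 198 mm high, fixed on the worktop right of the tray, with the pH electrode leaning in it (up to about 240 mm high) and its cable; origin at the middle of its underside; an obstacle to go round or over

How it is judged:
By the outcome, as a careful person would: the job done as asked, in the order asked, and still so for the second after the job is handed in, while the arm keeps its last pose, push and grip.
It also fails if it takes over 72 s, if anything falls off the work surface, if the arm or the gripper's body presses on something with over 40 N, if the wrist force passes 120 N, or if a joint passes its speed limit or range.

## Working session

There is one attempt and no reset: what is moved stays moved. The work goes in short steps, Python scripts to look and compute and a shell command to move; the robot and the scene stay as the last step left them, time stands still between calls to the robot, and variables do not carry over. Pictures are saved under pics/ and viewed, and the job is handed in when it is done.

```bash
ls; mkdir -p pics
python3 - <<'E'
from bench import ctrl
import cv2
s=ctrl.get_state()
for k,v in s.items(): print(k,v)
for n in("scene","top"):
    im=ctrl.get_image(n); cv2.imwrite(f"pics/{n}0.png",im[:,:,::-1])
    print(n,ctrl.camera_model(n))
E
```

```text
pics
time 0.0
joint_positions [-1.09291985  0.32186986 -0.07009229  1.45169619  0.02263463  1.37080125
 -0.05690519]
qd [ 0.00030797 -0.00202767  0.00019828  0.00057696 -0.00055346 -0.00219724
 -0.00173594]
joint_torque [ 6.24966788e-06 -4.91288173e+01 -4.03948138e-01 -3.12525594e+01
 -6.40731817e-02  4.38777928e-02  1.84601813e-04]
position [0.29056218 0.58080692 0.22142053]
tool_rot [-0.86234907  1.39524516  0.86045865]
ft_force [0.56517532 0.23385319 0.15560945]
torque [-0.00918309 -0.03248516 -0.05094147]
grip_width 0.9998276664388612
scene {'K': array([[371.34735504,   0.        , 318.71602082],
       [  0.        , 371.34735504, 194.93070851],
       [  0.        ,   0.        ,   1.        ]]), 'rvec': array([ 1.17242867, -2.1925938 ,  1.13199226]), 'tvec': array([0.36960892, 0.28383655, 0.59066693])}
top {'K': array([[400.44353356,   0.        , 325.5708313 ],
       [  0.        , 400.44353356, 203.32440092],
       [  0.        ,   0.        ,   1.        ]]), 'rvec': array([ 2.13233656, -2.14859985,  0.14718069]), 'tvec': array([0.10930621, 0.52475619, 0.96119342])}
```

View pics/scene0.png

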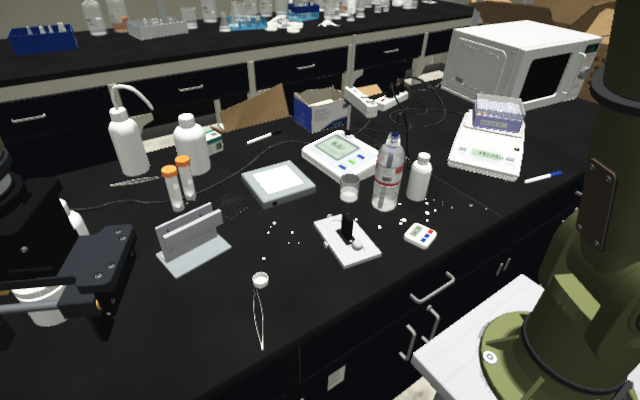

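View pics/top0.png

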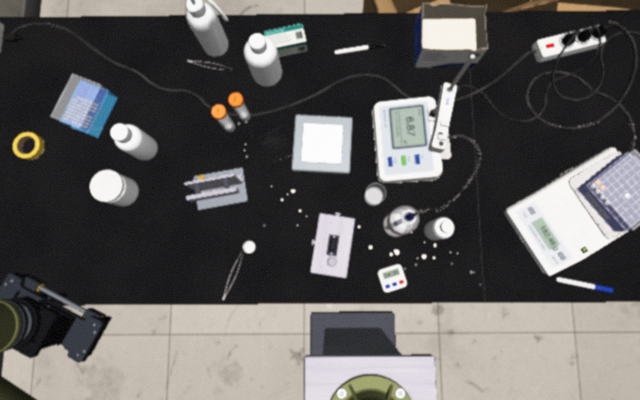

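```bash
cat > h.py <<'E'
import numpy as np, cv2
from scipy.spatial.transform import Rotation as R
from bench import ctrl
def cam(n):
    m=ctrl.camera_model(n); return m["K"],R.from_rotvec(m["rvec"]).as_matrix(),np.array(m["tvec"])
def ray(n,uv,z):
    K,Rm,t=cam(n); d=Rm.T@np.linalg.solve(K,[uv[0],uv[1],1]); c=-Rm.T@t
    return c+d*(z-c[2])/d[2]
def proj(n,p):
    K,Rm,t=cam(n); q=K@(Rm@np.asarray(p)+t); return q[:2]/q[2]
def crop(im,x0,y0,x1,y1,s,fn):
    cv2.imwrite(fn,cv2.resize(im[y0:y1,x0:x1,::-1],None,fx=s,fy=s,interpolation=cv2.INTER_CUBIC))
E
python3 - <<'E'
import cv2
a=cv2.imread('pics/top0.png')[:,:,::-1]; b=cv2.imread('pics/scene0.png')[:,:,::-1]
from h import *
crop(a,170,100,370,290,4,'pics/c1.png'); crop(b,140,150,400,290,3,'pics/c2.png')
for n in('top','scene'):
    K,Rm,t=cam(n); print(n,-Rm.T@t)
E
```

```text
top [0.37891058 0.09608038 1.02878813]
scene [-0.04108793  0.49053714  0.56898722]
```

View pics/c1.png

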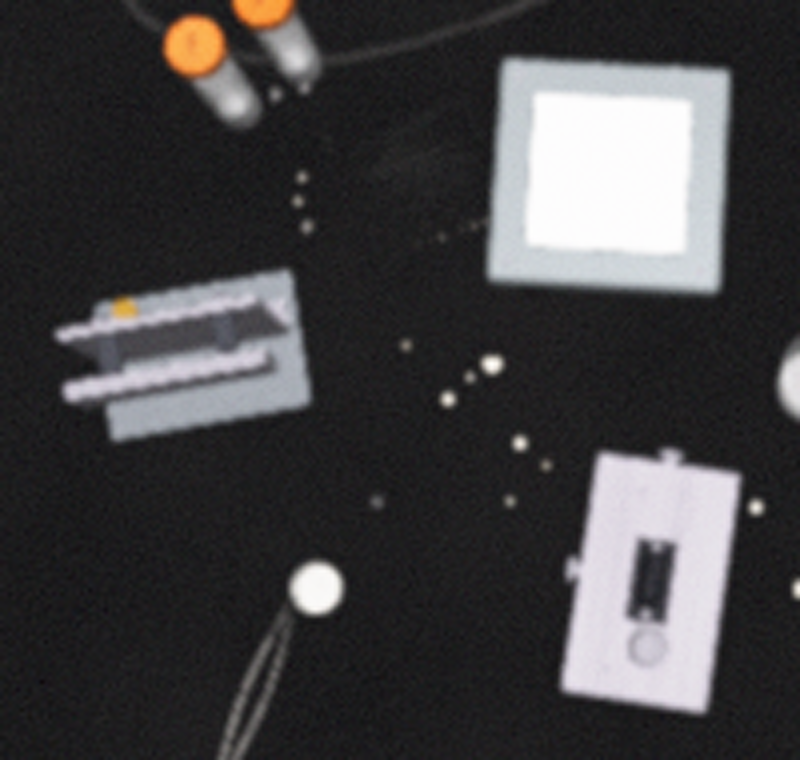

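View pics/c2.png

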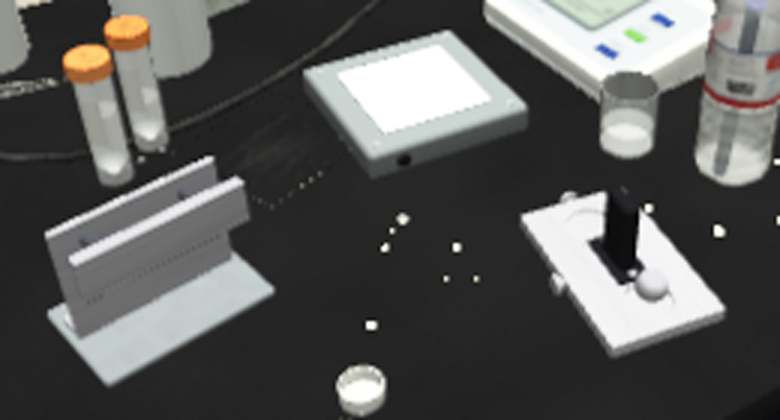

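Run:
```python
from h import *
U=lambda c:((c[0]+.5)/4-.5+170,(c[1]+.5)/4-.5+100)
a=cv2.imread('pics/top0.png'); g=a.max(2)
def big(x0,y0,x1,y1,th,mask=None):
    m=np.zeros(g.shape,np.uint8); m[y0:y1,x0:x1]=(g[y0:y1,x0:x1]>th)*255
    m=cv2.morphologyEx(m,cv2.MORPH_OPEN,np.ones((5,5)))
    c=max(cv2.findContours(m,0,2)[0],key=cv2.contourArea); return cv2.minAreaRect(c)
for nm,box,th,z in(('tray',(300,205,362,285),120,.014),('plate',(285,105,360,180),110,.03),('window',(285,105,360,180),232,.03)):
    r=big(*box,th); P=np.array([ray('top',p,z) for p in cv2.boxPoints(r)])
    e=np.roll(P,-1,0)-P
    print(nm,'c',P.mean(0).round(4),'sizes',np.linalg.norm(e,axis=1).round(4),'ang',np.degrees(np.arctan2(e[:,1],e[:,0])).round(1))
def show(nm,L,z):
    P=np.array([ray('top',U(p),z) for p in L]); print(nm,P[:,:2].round(4).tolist()); return P
T=show('traycorn',[(598,452),(741,472),(706,713),(562,691)],.014);print(T.mean(0))
show('ball',[(648,647)],.024)
show('bladetop',[(657,545),(650,615)],.074)
show('studs',[(671,453),(570,568)],.012)
B=show('base FL FR BR',[(112,440),(310,403),(290,270)],.008)
print(np.linalg.norm(np.diff(B,axis=0),axis=1), [np.degrees(np.arctan2(*(d[1::-1]))) for d in np.diff(B,axis=0)])
Fr=show('bar front top L R',[(66,402),(268,372)],.102)
S=show('bar mid top L R',[(66,390),(268,356)],.102);print(np.linalg.norm(S[1]-S[0]))
```

```text
tray c [0.4267 0.0917 0.014 ] sizes [0.1592 0.1003 0.1587 0.0981] ang [ -8.3 -98.7 170.9  81.6]
plate c [0.684  0.1141 0.03  ] sizes [0.1497 0.1517 0.1493 0.1485] ang [ -2.5 -93.6 176.3  86.5]
window c [0.6856 0.1135 0.03  ] sizes [0.1023 0.1031 0.1022 0.1016] ang [ -2.5 -93.4 176.6  86.7]
traycorn [[0.5054, 0.1222], [0.4919, 0.0312], [0.3411, 0.0556], [0.3552, 0.1453]]
[0.42339631 0.08857867 0.014     ]
ball [[0.382, 0.0914]]
bladetop [[0.4419, 0.0858], [0.4006, 0.0903]]
studs [[0.5047, 0.0756], [0.4319, 0.1403]]
base FL FR BR [[0.5165, 0.4358], [0.5396, 0.3084], [0.6278, 0.3234]]
[0.12950286 0.08949411] [np.float64(-79.73682520704773), np.float64(9.680114236027375)]
bar front top L R [[0.5266, 0.4325], [0.5435, 0.314]]
bar mid top L R [[0.5338, 0.4329], [0.5531, 0.3142]]
0.12017993525825149
```

```bash
cat >> h.py <<'E'
def st():
    s=ctrl.get_state(); Rt=R.from_rotvec(s["tool_rot"]).as_matrix(); return s,np.array(s["position"]),Rt
def go(target,zaxis_deg=None):
    "print tool-frame shift and twist to target TCP (world), jaws axis at given world azimuth"
    s,p,Rt=st(); d=Rt.T@(np.array(target)-p); print('t',round(s['time'],2),'p',p.round(4),'travel',d.round(4),'dist',np.linalg.norm(d).round(3))
    az=np.degrees(np.arctan2(Rt[1,2],Rt[0,2]));print('jaw az',az.round(1),'tilt',np.degrees(np.arccos(-Rt[2,0])).round(2),'q',np.round(s['joint_positions'],2),'grip',round(s['grip_width'],3),'F',np.round(s['ft_force'],1))
    if zaxis_deg is not None:
        # twist about tool x (down) : positive twist lowers world azimuth
        for k in(0,180): print('twist',np.radians(-((zaxis_deg+k-az+180)%360-180)).round(3))
E
python3 - <<'E'
from h import *
s,p,Rt=st(); print(Rt.round(3))
go([0.4234,0.0886,0.16],81.1)
U=lambda c:((c[0]+.5)/4-.5+170,(c[1]+.5)/4-.5+100)
# heights: plate top of stand via stereo? obstacles
print('plate top L,R scene z guess')
def tri(uvt,uvs):
    A=[];b=[]
    for n,uv in(('top',uvt),('scene',uvs)):
        K,Rm,t=cam(n);d=Rm.T@np.linalg.solve(K,[*uv,1]);d/=np.linalg.norm(d);c=-Rm.T@t;M=np.eye(3)-np.outer(d,d);A.append(M);b.append(M@c)
    return np.linalg.solve(sum(A),sum(b))
V=lambda c:(140+c[0]/3,150+c[1]/3)
print('plate topL',tri(U((58,333)),V((48,235))),'topR',tri(U((255,298)),V((212,158))))
print('bar front-top L',tri(U((66,398)),V((72,262))),'R',tri(U((270,362)),V((242,182))))
print('tube caps',tri(U((195,45)),V((88,60))),tri(U((262,0)),V((128,30))))
print('bottle cap',tri((409,214),(394,137)),'beaker rim',tri((374,193),(349,178)),'hdpe cap',tri((441,228),(424,157)))
print('meter corner',tri((375,178),(343,183)), 'box', tri((420,62),(0,0)))
E
```

```text
[[-0.001 -0.894  0.447]
 [-0.002  0.447  0.894]
 [-1.    -0.    -0.002]]
t 0.1 p [0.2906 0.5809 0.2216] travel [ 0.0623 -0.339  -0.3808] dist 0.514
jaw az 63.4 tilt 0.1 q [-1.09  0.32 -0.07  1.45  0.02  1.37 -0.06] grip 0.999 F [-0.6  0.3 -0.4]
twist -0.308
twist 2.833
plate top L,R scene z guess
plate topL [0.56786208 0.43854709 0.09774665] topR [0.58810153 0.32229985 0.09797208]
bar front-top L [0.52884678 0.43232855 0.10123306] R [0.55025486 0.31400289 0.09800428]
tube caps [0.74167504 0.359723   0.10911707] [0.76978288 0.32007734 0.10891709]
bottle cap [ 0.47708285 -0.07347211  0.18996748] beaker rim [ 0.54609736 -0.01397665  0.06303296] hdpe cap [ 0.45150337 -0.1580398   0.12491322]
meter corner [ 0.58954265 -0.0258811   0.01957688] box [0.55642285 0.26190931 0.57040306]
```

```bash
python3 -m pendant '[{"travel":[0,-0.02,-0.02],"twist":-0.02},{"travel":[0.005,-0.05,-0.055],"twist":-0.06},{"travel":[0.01,-0.085,-0.095],"twist":-0.1},{"travel":[0.02,-0.125,-0.14],"twist":-0.14},{"travel":[0.03,-0.165,-0.185],"twist":-0.18},{"travel":[0.04,-0.205,-0.23],"twist":-0.22},{"travel":[0.05,-0.245,-0.275],"twist":-0.26},{"travel":[0.06,-0.285,-0.32],"twist":-0.29},{"travel":[0.06,-0.32,-0.36],"twist":-0.308},{"travel":[0.062,-0.339,-0.381],"twist":-0.308}]' 1 20
python3 - <<'E'
from h import *
go([0.4234,0.0886,0.031],81.1)
crop(ctrl.get_image('top'),280,180,440,300,5,'pics/t1.png')
crop(ctrl.get_image('scene'),260,110,460,270,4,'pics/s1.png')
E
```

```text
time: 1.35
position: [0.4235, 0.0853, 0.1601]
tool_rot: [-1.092, 1.282, 1.091]
ft_force: [0.3, 0.7, -0.2]
grip_width: 1.004
t 1.35 p [0.4235 0.0853 0.1601] travel [0.1291 0.0005 0.0035] dist 0.129
jaw az 80.9 tilt 0.1 q [-0.6  -0.12  0.32  2.05  0.04  1.2   1.11] grip 1.004 F [ 0.3  0.7 -0.2]
twist -0.004
twist 3.138
```

View pics/s1.png

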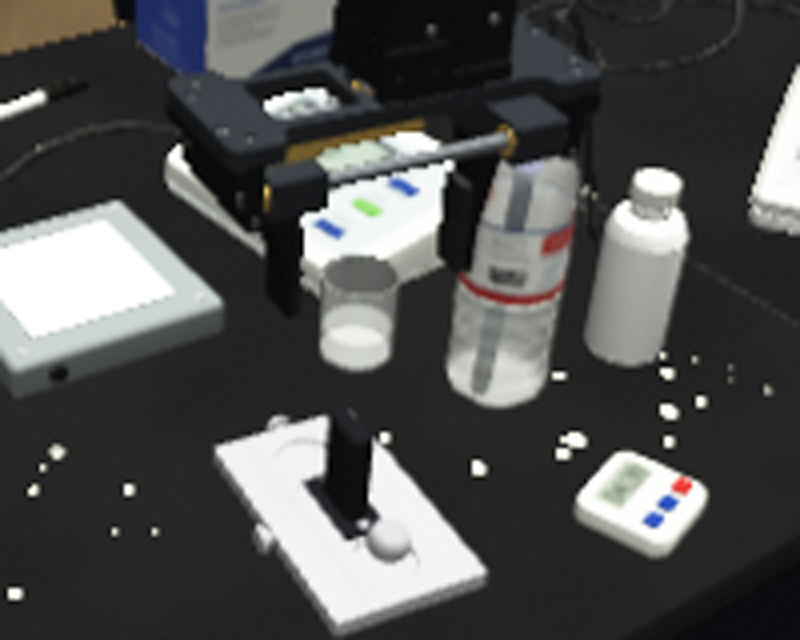

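View pics/t1.png

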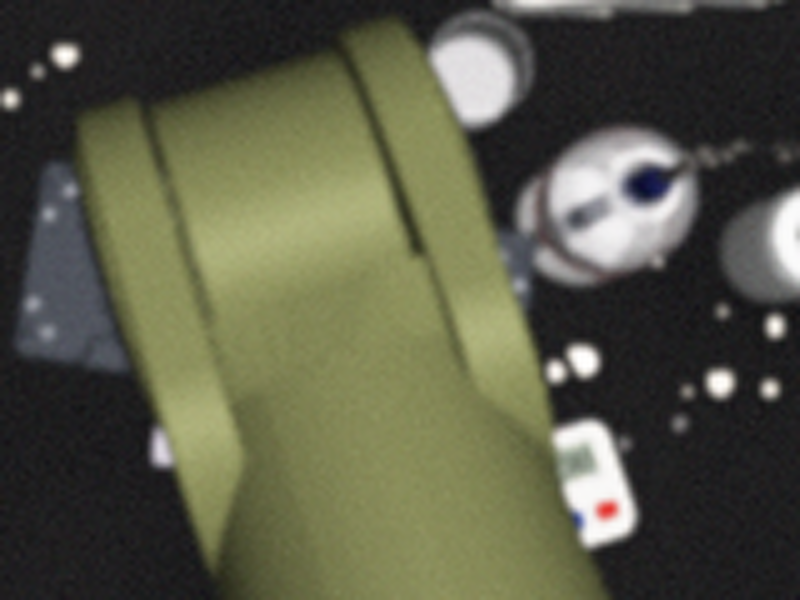

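Run:
```python
from h import *
print('bottle bottom edge L/R/front', *[ray('scene',(260+x/4,110+y/4),0)[:2].round(3) for x,y in((448,375),(548,390),(497,404))])
print('bottle top edge left at z.198', ray('top',(280+560/5,180+200/5),.198), ray('top',(280+520/5,180+220/5),0))
print('electrode top',ray('top',(280+648/5,180+183/5),.22))
```

```text
bottle bottom edge L/R/front [ 0.494 -0.053] [ 0.448 -0.096] [ 0.455 -0.059]
bottle top edge left at z.198 [ 0.46580343 -0.03416613  0.198     ] [ 0.47633441 -0.04433132  0.        ]
electrode top [ 0.47014432 -0.06655541  0.22      ]
```

```bash
python3 -m pendant '[{"travel":[0.01,0,0.0035],"twist":-0.004},{"travel":[0.03,0,0.0035],"twist":-0.004},{"travel":[0.05,0,0.0035],"twist":-0.004},{"travel":[0.07,0,0.0035],"twist":-0.004},{"travel":[0.09,0,0.0035],"twist":-0.004},{"travel":[0.108,0,0.0035],"twist":-0.004},{"travel":[0.12,0,0.0035],"twist":-0.004},{"travel":[0.127,0,0.0035],"twist":-0.004},{"travel":[0.129,0,0.0035],"twist":-0.004},{"travel":[0.129,0,0.0035],"twist":-0.004}]'
python3 - <<'E'
from h import *
go([0.4234,0.0886,0.031],81.1)
crop(ctrl.get_image('scene'),260,110,460,270,4,'pics/s2.png')
E
```

```text
time: 2.7
position: [0.4244, 0.0882, 0.0312]
tool_rot: [-1.093, 1.282, 1.091]
ft_force: [1.0, 0.3, -0.2]
grip_width: 0.997
t 2.7 p [0.4244 0.0882 0.0312] travel [0.0002 0.001  0.0003] dist 0.001
jaw az 81.0 tilt 0.12 q [-0.6   0.06  0.34  2.18 -0.02  0.91  1.17] grip 0.997 F [ 1.   0.3 -0.2]
twist -0.003
twist 3.139
```

View pics/s2.png

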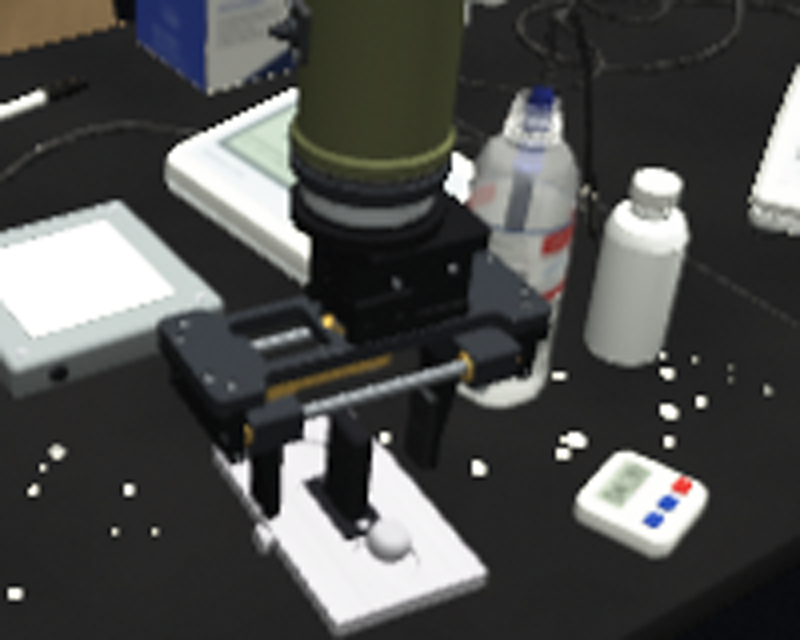

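```bash
python3 -m pendant '[{"travel":[0,0,0],"twist":0},{"travel":[0,0,0],"twist":0},{"travel":[0,0,0],"twist":0},{"travel":[0,0,0],"twist":0},{"travel":[0,0,0],"twist":0},{"travel":[0,0,0],"twist":0},{"travel":[0,0,0],"twist":0},{"travel":[0,0,0],"twist":0},{"travel":[0,0,0],"twist":0},{"travel":[0,0,0],"twist":0}]' -1 45
python3 - <<'E'
from h import *
go([0.4234,0.0886,0.131],81.1)
crop(ctrl.get_image('scene'),260,110,460,270,4,'pics/s3.png')
E
```

```text
time: 4.0
position: [0.4245, 0.0881, 0.0314]
tool_rot: [-1.093, 1.281, 1.091]
ft_force: [0.0, -0.3, 0.3]
grip_width: 0.158
t 4.0 p [0.4245 0.0881 0.0314] travel [-0.0996  0.0011  0.0001] dist 0.1
jaw az 80.9 tilt 0.11 q [-0.6   0.06  0.34  2.18 -0.02  0.91  1.17] grip 0.158 F [ 0.  -0.3  0.3]
twist -0.003
twist 3.139
```

View pics/s3.png

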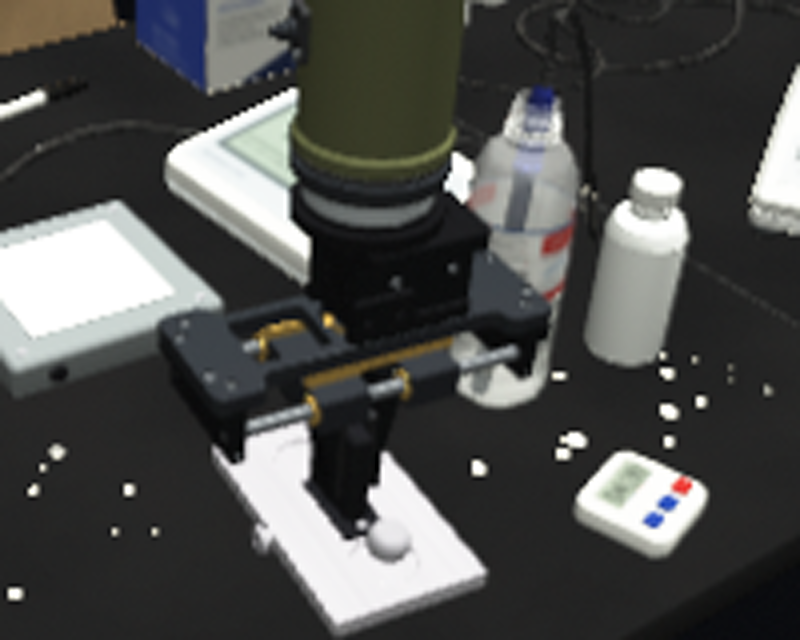

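```bash
python3 -m pendant '[{"travel":[-0.002,0,0],"twist":0},{"travel":[-0.006,0,0],"twist":0},{"travel":[-0.013,0,0],"twist":0},{"travel":[-0.023,0,0],"twist":0},{"travel":[-0.034,0,0],"twist":0},{"travel":[-0.046,0,0],"twist":0},{"travel":[-0.058,0,0],"twist":0},{"travel":[-0.068,0,0],"twist":0},{"travel":[-0.076,0,0],"twist":0},{"travel":[-0.08,0,0],"twist":0}]'
python3 - <<'E'
from h import *
# pre-press pose: stud 40 mm before face
a=np.radians(10); f=np.array([.538,.3737]); c=f-(.083+.04)*np.array([np.cos(a),np.sin(a)]); print(c)
go([*c,.107],100)
crop(ctrl.get_image('scene'),260,110,460,270,4,'pics/s4.png')
E
```

```text
time: 5.3
position: [0.4247, 0.0883, 0.1119]
tool_rot: [-1.093, 1.281, 1.091]
ft_force: [-0.2, 0.3, -2.2]
grip_width: 0.154
[0.41686865 0.35234127]
t 5.3 p [0.4247 0.0883 0.1119] travel [0.0044 0.0492 0.2595] dist 0.264
jaw az 80.9 tilt 0.1 q [-0.61 -0.06  0.33  2.11  0.02  1.09  1.12] grip 0.154 F [-0.2  0.3 -2.2]
twist -0.333
twist 2.809
```

View pics/s4.png

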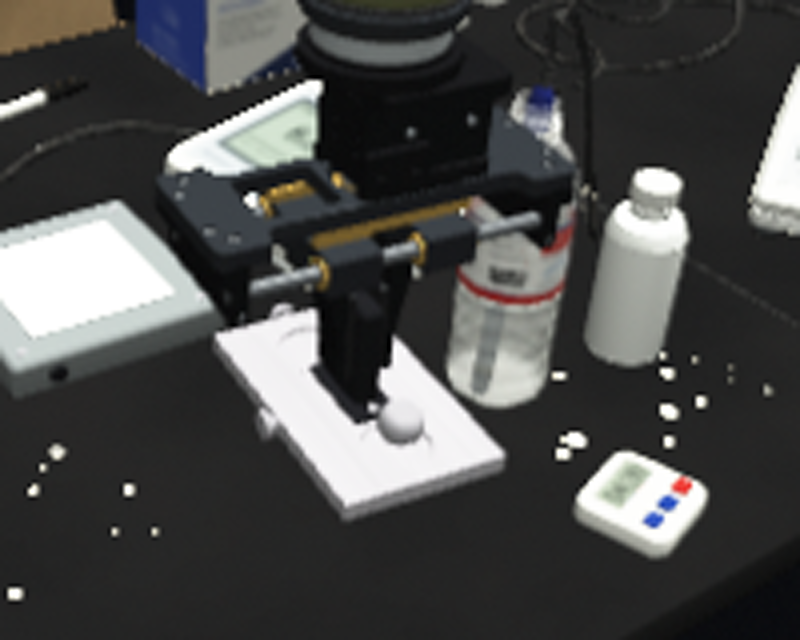

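```bash
python3 -m pendant '[{"travel":[0,0.0005,0.002],"twist":-0.003},{"travel":[0,0.001,0.007],"twist":-0.01},{"travel":[0,0.003,0.015],"twist":-0.02},{"travel":[0,0.005,0.026],"twist":-0.034},{"travel":[0,0.008,0.04],"twist":-0.05},{"travel":[0,0.011,0.056],"twist":-0.07},{"travel":[0,0.014,0.073],"twist":-0.092},{"travel":[0.001,0.017,0.09],"twist":-0.115},{"travel":[0.001,0.02,0.107],"twist":-0.138},{"travel":[0.001,0.024,0.124],"twist":-0.16}]'
python3 - <<'E'
from h import *
go([0.4169,.3523,.107],100)
E
```

```text
time: 6.6
position: [0.4206, 0.2158, 0.1108]
tool_rot: [-1.213, 1.208, 1.211]
ft_force: [0.4, 0.6, -2.1]
grip_width: 0.155
t 6.6 p [0.4206 0.2158 0.1108] travel [0.0036 0.0032 0.1365] dist 0.137
jaw az 90.2 tilt 0.1 q [-0.73  0.03  0.21  2.02 -0.01  1.09  1.05] grip 0.155 F [ 0.4  0.6 -2.1]
twist -0.171
twist 2.971
```

```bash
python3 -m pendant '[{"travel":[0,0,0.014],"twist":-0.018},{"travel":[0.001,0,0.03],"twist":-0.038},{"travel":[0.001,0.001,0.047],"twist":-0.06},{"travel":[0.002,0.001,0.064],"twist":-0.08},{"travel":[0.002,0.002,0.081],"twist":-0.1},{"travel":[0.003,0.002,0.097],"twist":-0.12},{"travel":[0.003,0.003,0.111],"twist":-0.14},{"travel":[0.004,0.003,0.123],"twist":-0.155},{"travel":[0.004,0.003,0.132],"twist":-0.165},{"travel":[0.004,0.003,0.136],"twist":-0.171}]'
python3 - <<'E'
from h import *
go([0.4169,.3523,.107],100)
crop(ctrl.get_image('scene'),140,130,340,290,4,'pics/s5.png')
crop(ctrl.get_image('top'),170,130,330,260,5,'pics/t5.png')
E
```

```text
time: 7.85
position: [0.4171, 0.3522, 0.1066]
tool_rot: [-1.339, 1.122, 1.336]
ft_force: [0.0, -0.1, -2.4]
grip_width: 0.158
t 7.85 p [0.4171 0.3522 0.1066] travel [-0.0004  0.0002  0.0001] dist 0.0
jaw az 100.0 tilt 0.1 q [-0.85  0.19  0.11  1.86 -0.02  1.1   1.01] grip 0.158 F [ 0.  -0.1 -2.4]
twist 0.001
twist -3.141
```

View pics/s5.png

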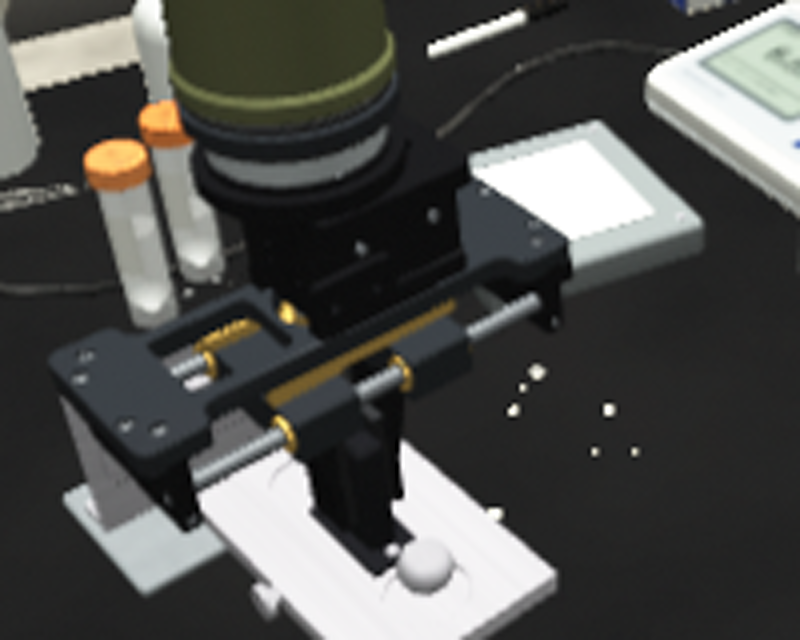

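View pics/t5.png

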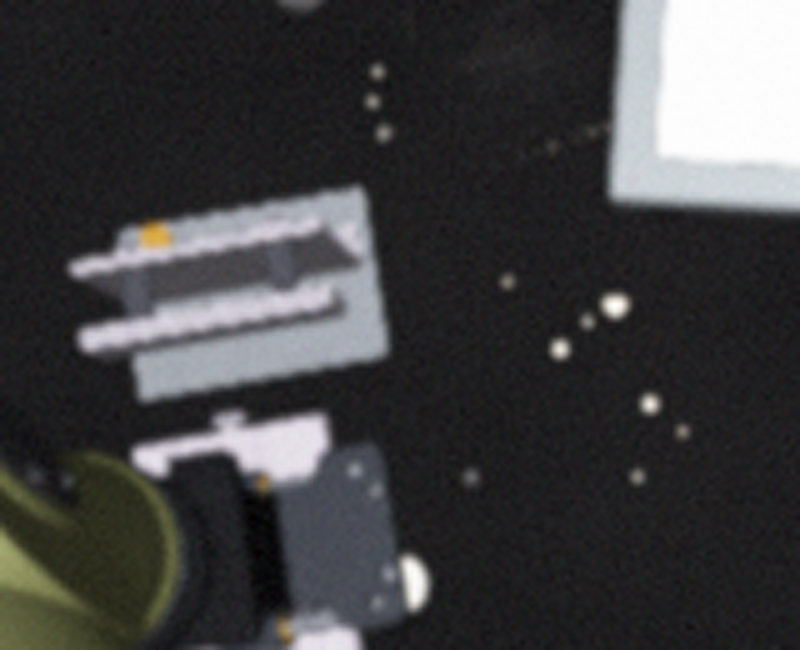

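Run:
```python
from h import *
W=lambda c:((c[0]+.5)/5-.5+170,(c[1]+.5)/5-.5+130)
print('stud tip',ray('top',W((230,413)),.09),'expected',.4171+.083*np.cos(.1745),.3522+.083*np.sin(.1745))
A,B=ray('top',W((135,452)),.09),ray('top',W((328,413)),.09);print('tray front edge',A,B,np.degrees(np.arctan2(-(B-A)[0],-(B-A)[1]))*-1, np.linalg.norm(B-A))
A,B=ray('top',W((80,352)),.102),ray('top',W((335,307)),.102);print('bar lower edge',A,B,np.degrees(np.arctan2((B-A)[0],-(B-A)[1])),np.linalg.norm(A-B))
A,B=ray('top',W((141,402)),.008),ray('top',W((389,356)),.008);print('base front',A,B,np.degrees(np.arctan2((B-A)[0],-(B-A)[1])),np.linalg.norm(A-B))
a=cv2.imread('pics/t5.png')
```

```text
stud tip [0.49897018 0.36552507 0.09      ] expected 0.49883951799998094 0.3666101074642348
tray front edge [0.4807557  0.40993804 0.09      ] [0.49859154 0.31898011 0.09      ] 11.094296407327024 0.09269014729377968
bar lower edge [0.52692345 0.43379198 0.102     ] [0.54737421 0.31414886 0.102     ] 9.699900388652061 0.12137836971589648
base front [0.51555099 0.43529681 0.008     ] [0.53848609 0.30762141 0.008     ] 10.183774716986882 0.12971902469787563
```

```bash
python3 -m pendant '[{"travel":[0,-0.001,0],"twist":0},{"travel":[0,-0.004,0],"twist":0},{"travel":[0,-0.009,0],"twist":0},{"travel":[0,-0.015,0],"twist":0},{"travel":[0,-0.021,0],"twist":0},{"travel":[0,-0.027,0],"twist":0},{"travel":[0,-0.031,0],"twist":0},{"travel":[0,-0.034,0],"twist":0},{"travel":[0,-0.036,0],"twist":0},{"travel":[0,-0.037,0],"twist":0}]'
python3 -m pendant '[{"travel":[0,-0.001,0],"twist":0},{"travel":[0,-0.002,0],"twist":0},{"travel":[0,-0.003,0],"twist":0},{"travel":[0,-0.0045,0],"twist":0},{"travel":[0,-0.006,0],"twist":0},{"travel":[0,-0.0075,0],"twist":0},{"travel":[0,-0.009,0],"twist":0},{"travel":[0,-0.009,0],"twist":0},{"travel":[0,-0.009,0],"twist":0},{"travel":[0,-0.009,0],"twist":0}]'
python3 - <<'E'
from h import *
go([0.4169,.3523,.107],100)
crop(ctrl.get_image('scene'),140,130,340,290,4,'pics/s6.png')
crop(ctrl.get_image('top'),170,130,330,260,5,'pics/t6.png')
E
```

```text
time: 9.2
position: [0.4536, 0.3584, 0.1066]
tool_rot: [-1.338, 1.123, 1.336]
ft_force: [0.9, 0.2, -2.5]
grip_width: 0.156
time: 10.45
position: [0.4623, 0.36, 0.1065]
tool_rot: [-1.338, 1.123, 1.336]
ft_force: [-1.9, 0.1, -1.5]
grip_width: 0.157
t 10.45 p [0.4623 0.36   0.1065] travel [-0.0005  0.046   0.0003] dist 0.046
jaw az 100.0 tilt 0.1 q [-0.81  0.27  0.12  1.76 -0.03  1.12  1.07] grip 0.157 F [-1.9  0.1 -1.5]
twist 0.001
twist -3.141
```

View pics/t6.png

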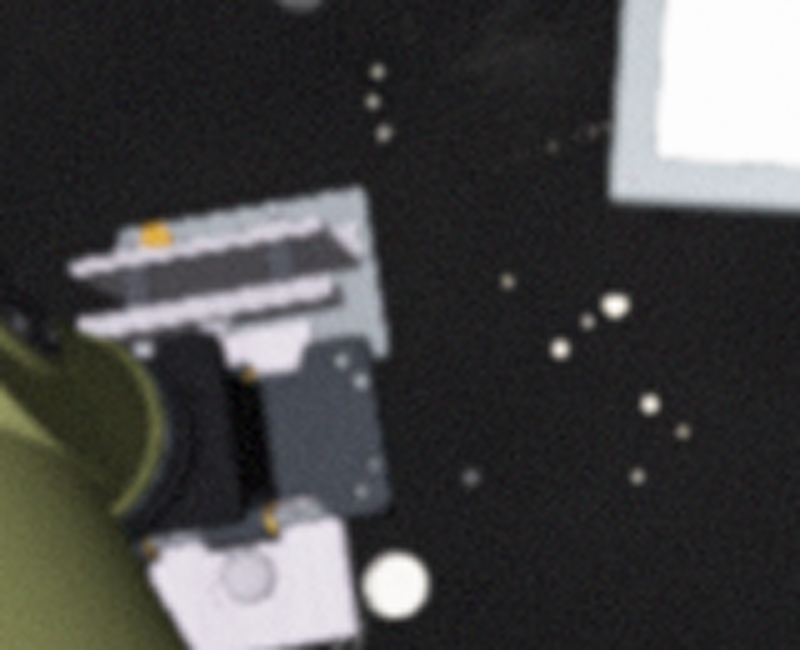

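View pics/s6.png

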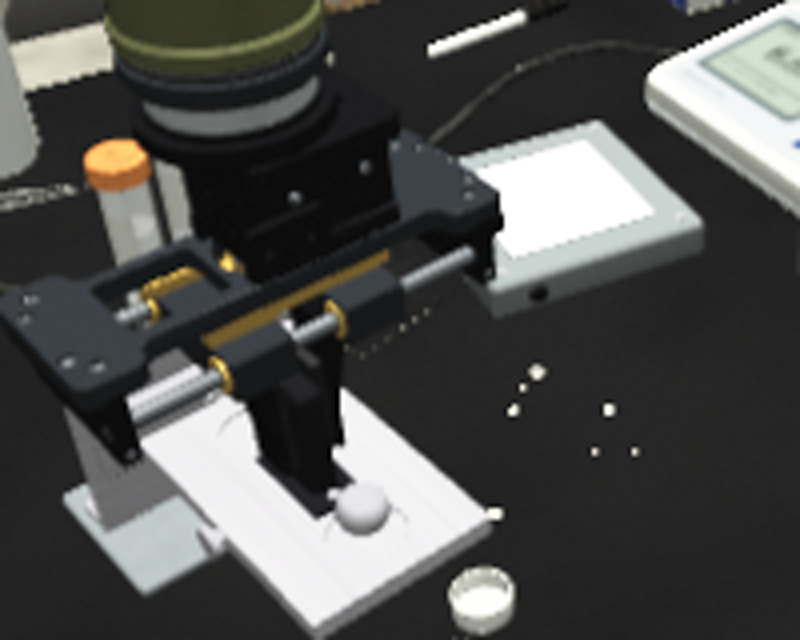

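```bash
python3 -m pendant '[{"travel":[0,0,0],"twist":0},{"travel":[0,0,0],"twist":0},{"travel":[0,0.001,0],"twist":0},{"travel":[0,0.004,0],"twist":0},{"travel":[0,0.009,0],"twist":0},{"travel":[0,0.016,0],"twist":0},{"travel":[0,0.024,0],"twist":0},{"travel":[0,0.031,0],"twist":0},{"travel":[0,0.037,0],"twist":0},{"travel":[0,0.04,0],"twist":0}]'
python3 -m pendant '[{"travel":[0,0,0],"twist":0.01},{"travel":[0,0,0],"twist":0.04},{"travel":[0,0,0],"twist":0.09},{"travel":[0,0,0],"twist":0.16},{"travel":[0,0,0],"twist":0.24},{"travel":[0,0,0],"twist":0.33},{"travel":[0,0,0],"twist":0.42},{"travel":[0,0,0],"twist":0.51},{"travel":[0,0,0],"twist":0.6},{"travel":[0,0,0],"twist":0.69}]'
python3 - <<'E'
from h import *
go([0.4229,.3531,.107],10)
E
```

```text
time: 11.8
position: [0.4224, 0.3531, 0.1066]
tool_rot: [-1.338, 1.122, 1.336]
ft_force: [0.8, 0.2, -1.8]
grip_width: 0.159
time: 13.05
position: [0.4227, 0.353, 0.1066]
tool_rot: [-0.82, 1.412, 0.818]
ft_force: [-0.2, 0.3, -2.6]
grip_width: 0.159
t 13.05 p [0.4227 0.353  0.1066] travel [-0.0004 -0.0001  0.0001] dist 0.0
jaw az 60.3 tilt 0.1 q [-0.9   0.2   0.18  1.85 -0.04  1.1   0.34] grip 0.159 F [-0.2  0.3 -2.6]
twist 0.877
twist -2.264
```

```bash
python3 -m pendant '[{"travel":[0,0,0],"twist":0.09},{"travel":[0,0,0],"twist":0.18},{"travel":[0,0,0],"twist":0.28},{"travel":[0,0,0],"twist":0.38},{"travel":[0,0,0],"twist":0.48},{"travel":[0,0,0],"twist":0.58},{"travel":[0,0,0],"twist":0.68},{"travel":[0,0,0],"twist":0.77},{"travel":[0,0,0],"twist":0.84},{"travel":[0,0,0],"twist":0.877}]'
python3 - <<'E'
from h import *
a=np.radians(10); f=np.array([.538,.3737]); u=np.array([np.cos(a),np.sin(a)]); n=np.array([-np.sin(a),np.cos(a)])
s,p,Rt=st(); d=f-p[:2]; print('centre to face',d@u,'lateral',d@n,'gap',d@u-.053)
c=f-(.053-.007)*u; go([*c,.107],10)
crop(ctrl.get_image('scene'),140,130,340,290,4,'pics/s7.png')
crop(ctrl.get_image('top'),170,130,330,260,5,'pics/t7.png')
E
```

```text
time: 14.3
position: [0.423, 0.353, 0.1065]
tool_rot: [-0.137, 1.566, 0.134]
ft_force: [-0.5, -0.4, -2.6]
grip_width: 0.154
centre to face 0.11688326045427108 lateral 0.00038708633350542377 gap 0.06388326045427109
t 14.3 p [0.423  0.353  0.1065] travel [-0.0004  0.0005  0.0709] dist 0.071
jaw az 9.9 tilt 0.11 q [-0.98  0.2   0.26  1.85 -0.06  1.1  -0.52] grip 0.154 F [-0.5 -0.4 -2.6]
twist -0.002
twist 3.14
```

View pics/t7.png

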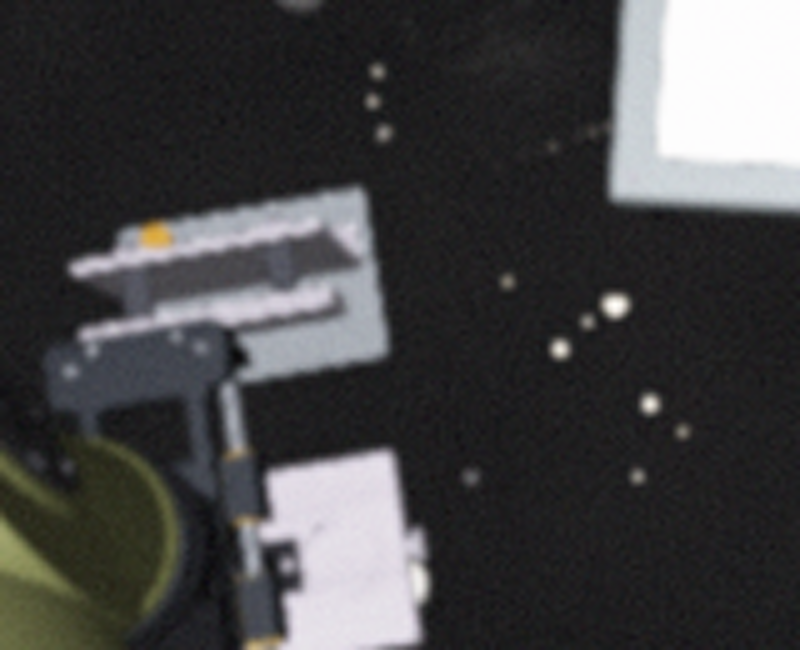

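View pics/s7.png

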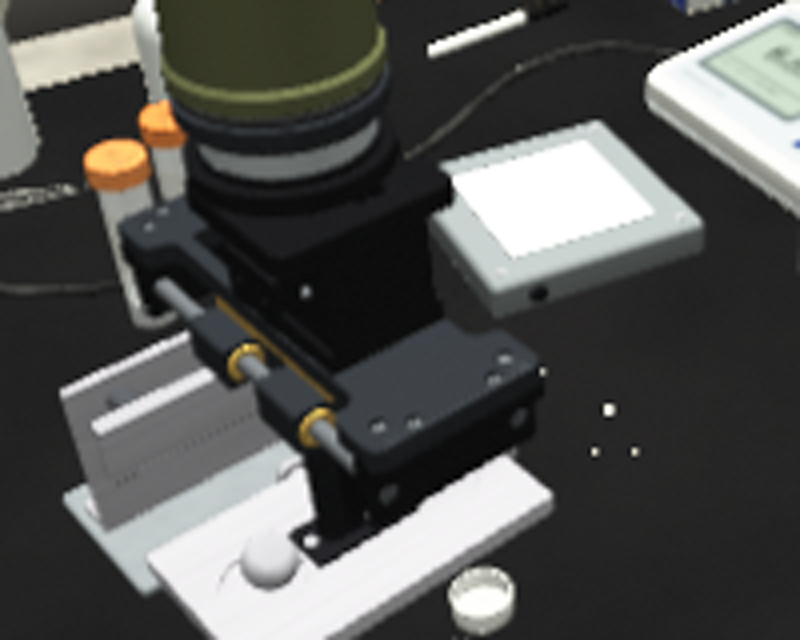

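```bash
python3 -m pendant '[{"travel":[0,0,0.002],"twist":0},{"travel":[0,0,0.007],"twist":0},{"travel":[0,0,0.014],"twist":0},{"travel":[0,0,0.023],"twist":0},{"travel":[0,0,0.032],"twist":0},{"travel":[0,0,0.041],"twist":0},{"travel":[0,0,0.049],"twist":0},{"travel":[0,0,0.055],"twist":0},{"travel":[0,0,0.059],"twist":0},{"travel":[0,0,0.061],"twist":0}]'
python3 -m pendant '[{"travel":[0,0,0.001],"twist":0},{"travel":[0,0,0.002],"twist":0},{"travel":[0,0,0.0035],"twist":0},{"travel":[0,0,0.005],"twist":0},{"travel":[0,0,0.0065],"twist":0},{"travel":[0,0,0.008],"twist":0},{"travel":[0,0,0.01],"twist":0},{"travel":[0,0,0.01],"twist":0},{"travel":[0,0,0.01],"twist":0},{"travel":[0,0,0.01],"twist":0}]'
python3 - <<'E'
from h import *
go([.538,.3737,.107],10)
print([np.round(ctrl.get_state()['ft_force'],1) for i in range(3)])
crop(ctrl.get_image('scene'),140,130,340,290,4,'pics/s8.png')
crop(ctrl.get_image('top'),170,130,330,260,5,'pics/t8.png')
E
```

```text
time: 15.65
position: [0.4831, 0.3636, 0.1065]
tool_rot: [-0.138, 1.566, 0.135]
ft_force: [0.5, 0.2, -1.5]
grip_width: 0.159
time: 16.9
position: [0.4927, 0.3653, 0.1064]
tool_rot: [-0.138, 1.567, 0.135]
ft_force: [-1.7, -0.6, -1.8]
grip_width: 0.157
t 16.9 p [0.4927 0.3653 0.1064] travel [-0.0006  0.0004  0.046 ] dist 0.046
jaw az 10.0 tilt 0.12 q [-0.92  0.33  0.28  1.7  -0.1   1.13 -0.43] grip 0.157 F [-1.7 -0.6 -1.8]
twist -0.0
twist 3.141
[array([-1.7, -0.6, -1.8]), array([-1.7, -0.6, -1.8]), array([-1.7, -0.6, -1.8])]
```

View pics/t8.png

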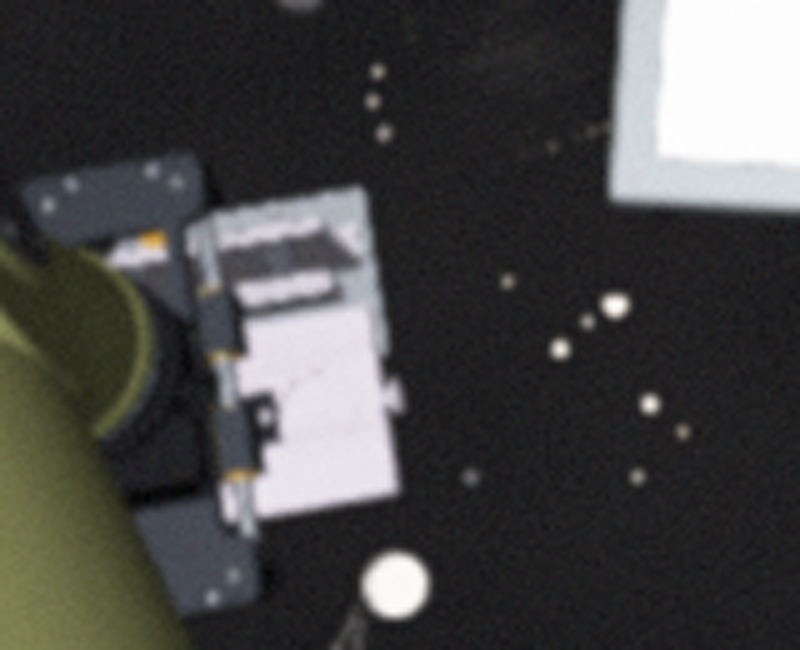

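View pics/s8.png

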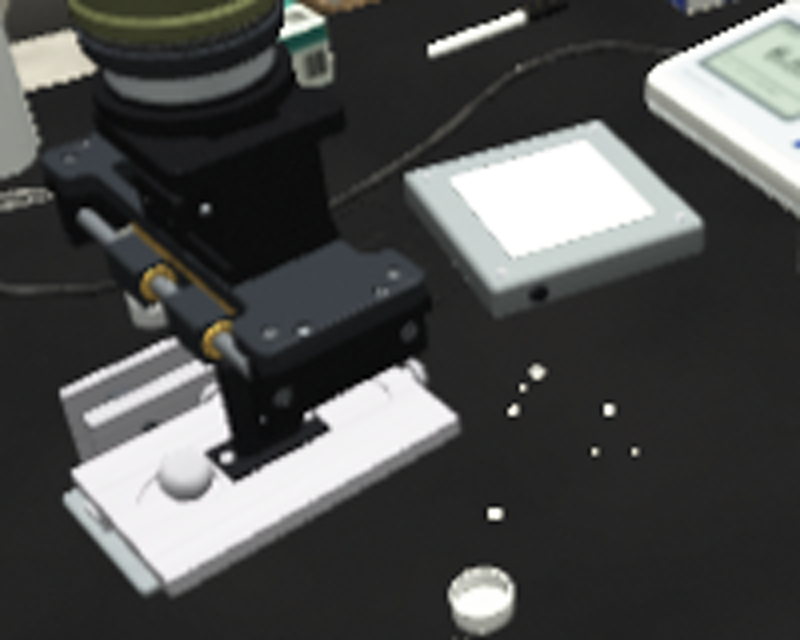

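```bash
python3 -m pendant '[{"travel":[0,0,0],"twist":0},{"travel":[0,0,0],"twist":0},{"travel":[0,0,-0.001],"twist":0},{"travel":[0,0,-0.004],"twist":0},{"travel":[0,0,-0.009],"twist":0},{"travel":[0,0,-0.016],"twist":0},{"travel":[0,0,-0.024],"twist":0},{"travel":[0,0,-0.031],"twist":0},{"travel":[0,0,-0.037],"twist":0},{"travel":[0,0,-0.04],"twist":0}]'
python3 - <<'E'
from h import *
go([.455,.25,.1215],40)
go([.7243,.0913,.1215],60)
E
```

```text
time: 18.25
position: [0.4529, 0.3585, 0.1065]
tool_rot: [-0.139, 1.567, 0.136]
ft_force: [0.9, -0.6, -2.3]
grip_width: 0.157
t 18.25 p [0.4529 0.3585 0.1065] travel [-0.0148 -0.1072 -0.0168] dist 0.11
jaw az 10.0 tilt 0.1 q [-0.96  0.26  0.28  1.78 -0.08  1.11 -0.48] grip 0.157 F [ 0.9 -0.6 -2.3]
twist -0.523
twist 2.618
t 18.25 p [0.4529 0.3585 0.1065] travel [-0.0145 -0.3103  0.2208] dist 0.381
jaw az 10.0 tilt 0.1 q [-0.96  0.26  0.28  1.78 -0.08  1.11 -0.48] grip 0.157 F [ 0.9 -0.6 -2.3]
twist -0.873
twist 2.269
```

```bash
python3 -m pendant '[{"travel":[-0.001,-0.002,0],"twist":0},{"travel":[-0.002,-0.007,0],"twist":0},{"travel":[-0.003,-0.015,0],"twist":0},{"travel":[-0.005,-0.026,0],"twist":0},{"travel":[-0.007,-0.04,0],"twist":0},{"travel":[-0.009,-0.056,0.001],"twist":0},{"travel":[-0.011,-0.073,0.003],"twist":0},{"travel":[-0.013,-0.09,0.007],"twist":-0.005},{"travel":[-0.014,-0.107,0.013],"twist":-0.015},{"travel":[-0.015,-0.124,0.021],"twist":-0.03}]'
python3 - <<'E'
from h import *
go([.7243,.0913,.1215],60)
E
```

```text
time: 19.5
position: [0.4957, 0.2388, 0.122]
tool_rot: [-0.162, 1.565, 0.16]
ft_force: [-0.1, 0.1, -1.9]
grip_width: 0.159
t 19.5 p [0.4957 0.2388 0.122 ] travel [ 0.0008 -0.1909  0.1938] dist 0.272
jaw az 11.7 tilt 0.1 q [-0.82  0.19  0.35  1.84 -0.07  1.13 -0.23] grip 0.159 F [-0.1  0.1 -1.9]
twist -0.842
twist 2.299
```

```bash
python3 -m pendant '[{"travel":[0,-0.014,0.01],"twist":-0.03},{"travel":[0,-0.027,0.021],"twist":-0.07},{"travel":[0,-0.04,0.033],"twist":-0.12},{"travel":[0,-0.052,0.046],"twist":-0.17},{"travel":[0,-0.064,0.059],"twist":-0.23},{"travel":[0,-0.076,0.072],"twist":-0.29},{"travel":[0,-0.088,0.085],"twist":-0.35},{"travel":[0,-0.1,0.098],"twist":-0.41},{"travel":[0,-0.112,0.111],"twist":-0.47},{"travel":[0,-0.124,0.124],"twist":-0.53}]'
python3 - <<'E'
from h import *
go([.7243,.0913,.1215],60)
E
```

```text
time: 20.75
position: [0.6431, 0.1413, 0.122]
tool_rot: [-0.578, 1.493, 0.575]
ft_force: [0.8, 0.2, -2.1]
grip_width: 0.157
t 20.75 p [0.6431 0.1413 0.122 ] travel [ 0.0007 -0.0916  0.0266] dist 0.095
jaw az 42.2 tilt 0.11 q [-0.53  0.41  0.36  1.56 -0.15  1.19  0.59] grip 0.157 F [ 0.8  0.2 -2.1]
twist -0.31
twist 2.831
```

```bash
python3 -m pendant '[{"travel":[0,-0.015,0.004],"twist":-0.05},{"travel":[0,-0.03,0.009],"twist":-0.1},{"travel":[0,-0.044,0.013],"twist":-0.15},{"travel":[0,-0.056,0.016],"twist":-0.195},{"travel":[0,-0.067,0.019],"twist":-0.23},{"travel":[0,-0.076,0.022],"twist":-0.26},{"travel":[0,-0.083,0.024],"twist":-0.285},{"travel":[0,-0.088,0.0255],"twist":-0.3},{"travel":[0,-0.091,0.0265],"twist":-0.309},{"travel":[0,-0.0915,0.0265],"twist":-0.31}]'
python3 -m pendant '[{"travel":[0,0,0],"twist":0},{"travel":[0,0,0],"twist":0},{"travel":[0,0,0],"twist":0},{"travel":[0,0,0],"twist":0}]'
python3 - <<'E'
from h import *
go([.7243,.0913,.1215],60)
a=ctrl.get_image('scene');b=ctrl.get_image('top')
cv2.imwrite('pics/scene9.png',a[:,:,::-1]);cv2.imwrite('pics/top9.png',b[:,:,::-1])
crop(a,210,90,410,240,4,'pics/s9.png')
crop(b,270,70,430,200,5,'pics/t9.png')
E
```

```text
time: 22.0
position: [0.7242, 0.0913, 0.1222]
tool_rot: [-0.817, 1.413, 0.814]
ft_force: [-0.6, -0.0, -1.6]
grip_width: 0.159
time: 22.5
position: [0.7242, 0.0914, 0.1222]
tool_rot: [-0.817, 1.413, 0.814]
ft_force: [0.0, 0.3, -3.0]
grip_width: 0.159
t 22.5 p [0.7242 0.0914 0.1222] travel [ 0.0007 -0.0002 -0.0001] dist 0.001
jaw az 60.0 tilt 0.11 q [-0.38  0.56  0.31  1.35 -0.17  1.26  0.99] grip 0.159 F [ 0.   0.3 -3. ]
twist -0.0
twist 3.142
```

View pics/t9.png

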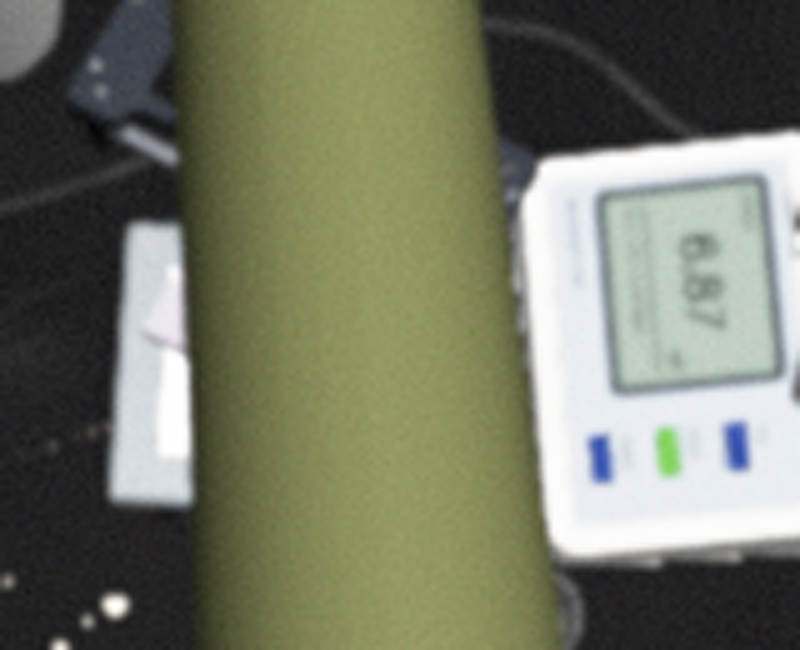

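View pics/s9.png

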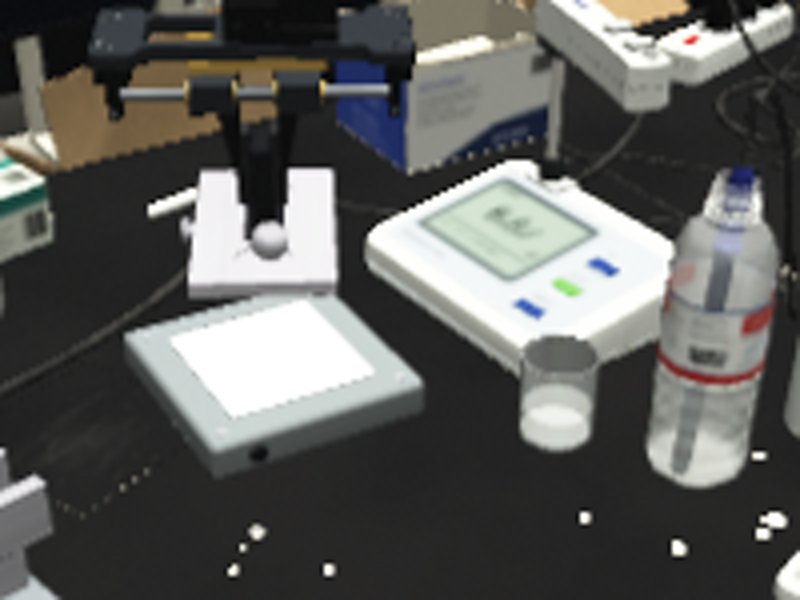

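Run:
```python
from h import *
V=lambda c:((c[0]+.5)/4-.5+210,(c[1]+.5)/4-.5+90)
b=ray('scene',V((268.5,240)),.0908+.023); print('ball',b)
a=np.radians(-30);print('pocket',.7242-.045*np.cos(a),.0914-.045*np.sin(a), 'window(top)',.6856,.1135)
P=np.array([ray('scene',V(c),.03) for c in((172,345),(302,298),(376,374),(236,418))]);print(P.mean(0),P.round(3).tolist())
C=np.array([ray('scene',V(c),.0908+.014) for c in((203,170),(333,170),(338,287),(188,285))]);print('deck corners',C.round(3).tolist(),C.mean(0), [np.linalg.norm(C[i]-C[i-1]).round(3) for i in range(4)])
```

```text
ball [0.6852083  0.10911123 0.1138    ]
pocket 0.6852288568297003 0.11389999999999999 window(top) 0.6856 0.1135
[0.68141969 0.1130121  0.03      ] [[0.729, 0.161, 0.03], [0.735, 0.059, 0.03], [0.628, 0.066, 0.03], [0.634, 0.165, 0.03]]
deck corners [[0.809, 0.092, 0.105], [0.762, 0.016, 0.105], [0.626, 0.094, 0.105], [0.677, 0.17, 0.105]] [0.71871809 0.09290584 0.1048    ] [np.float64(0.154), np.float64(0.089), np.float64(0.157), np.float64(0.09)]
```

```bash
python3 -m pendant '[{"travel":[0,0.001,0.001],"twist":0},{"travel":[0.001,0.002,0.002],"twist":0},{"travel":[0.001,0.003,0.003],"twist":0},{"travel":[0.001,0.003,0.003],"twist":0},{"travel":[0.001,0.003,0.003],"twist":0},{"travel":[0.001,0.003,0.003],"twist":0},{"travel":[0.001,0.003,0.003],"twist":0},{"travel":[0.001,0.003,0.003],"twist":0}]'
python3 - <<'E'
from h import *
a=ctrl.get_image('scene'); crop(a,210,90,410,240,4,'pics/s10.png'); cv2.imwrite('pics/scene10.png',a[:,:,::-1])
go([.7243,.0913,.1215],60)
print('qd',np.abs(ctrl.get_state()['qd']).max())
E
```

```text
time: 23.6
position: [0.7231, 0.0954, 0.1212]
tool_rot: [-0.817, 1.413, 0.814]
ft_force: [-0.3, -0.0, -2.8]
grip_width: 0.16
t 23.65 p [0.7231 0.0955 0.1212] travel [-0.0003 -0.0031 -0.003 ] dist 0.004
jaw az 60.0 tilt 0.11 q [-0.38  0.56  0.31  1.36 -0.17  1.26  0.99] grip 0.161 F [-0.5  0.3 -1.7]
twist -0.0
twist 3.141
qd 0.002153309645026273
```

View pics/s10.png

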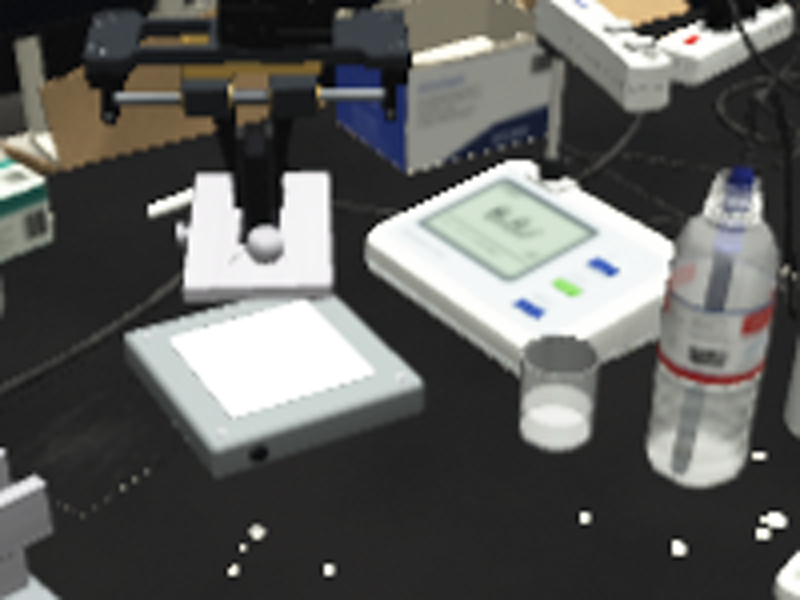

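View pics/scene10.png

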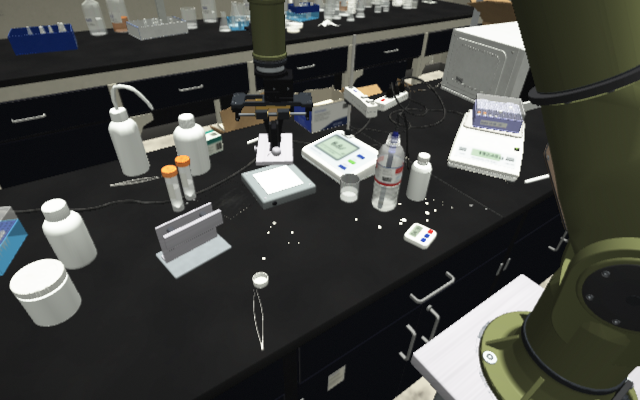

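Run:
```python
from h import *
V=lambda c:((c[0]+.5)/4-.5+210,(c[1]+.5)/4-.5+90)
print('ball',ray('scene',V((265,244)),.0898+.023))
print(ctrl.close_job())
```

```text
ball [0.68351816 0.11258233 0.1128    ]
the job is handed in; nothing more can be done
None
```

The tray was discharged in the order you asked. It is now held level and still over the light plate, with the ball still in its pocket. I handed the job in at about 23.7 s of the 72 s allowed.

- **Pick-up:** I gripped the blade across its thickness and lifted. The measured jaw opening of about 13.7 mm matches the 14 mm blade.
- **Short-end stud:** I pressed it about 7 mm into the sprung bar. The push was about 1.9 N, and it was held for over half a second.
- **Long-side stud:** After backing off and a quarter turn, I pressed it about 7 mm in as well. The push was about 1.8 N, also held for over half a second. In both presses the pictures show the bar pushed back, but I had no direct reading of its travel.
- **Final position:** By tool height, the tray's underside is about 60 mm above the plate, with the tool 0.1° off vertical and the joints still.
- **Ball over the window:** The ball measured (0.684, 0.113) and the window middle about (0.685, 0.113). The ball had first shown about 4 mm to the right of its pocket centre, so I shifted the tray 4 mm to centre it.
- **Other objects:** The beaker and the white bottle look untouched in the last picture.

**Limits of the checks:** The two cameras disagree on the window's x position by about 4 mm. At the end the arm hid the ball from the top camera, so its final position rests on the scene camera alone.

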